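# Pop the incubator hood, press the proud tube home, relatch the hood

## Robot

A 6-joint arm with a two-finger parallel gripper is mounted at the origin on the work surface. World frame = base frame: x ahead of the robot, y to its left, z up, the work surface at z = 0. Lengths are in m, angles in rad, forces in N, time in s.
With the tool pointing down it reaches from about 0.25 to 0.725 m from the base axis. Payload 4 kg.
Tool frame: the origin (TCP) lies on the centre line of the jaws, within the pads' length; the fingertips stand 25 mm ahead of it and the grasp point (between the pads) lies 6 mm ahead of it; z points along the fingers, x is the direction in which the jaws open and shut, and the axes are right-handed (so a half turn about z gives the same grasp; the last joint's range is limited). The gripper opens to 85 mm and grips with 20 to 120 N. Pads are 22 mm wide; open, the fingers measure 114 mm over their backs; the gripper's body (76 mm by 85 mm) begins 54 mm behind the grasp point. The pads swing forward as they close: fully open they stand 13 mm farther back than shut.
Start: joints at [-1.122, 0.241, 0.005, 1.335, 0, 1.571], TCP at [0.217, -0.45, 0.256] pointing down, gripper open.
Joint ranges: [-2.72, 2.72], [-1.05, 1.87], [-1.09, 1.28], [-1.99, 2.15], [-1.42, 1.44], [-3.14, 3.14]. Speed limits (rad/s): [2.79, 2.79, 3.14, 3.14, 3.14, 3.14].

## Interface

Orientations are given as a unit quaternion [x, y, z, w].
In Python, from workcell import bot, imaging, order gives the robot as it stands.
- The arm moves only by the tool carry_out, never from a script. Its argument "moves" is a list of rows, each a list of 5 numbers: the shift along the tool's x, y, z scaled (see below), then the turn about the tool's z scaled (see below), then the opening, from -1 (shut) to 1 (fully open). In form: [[tx, ty, tz, roll, hand], ...]. A call has 1 to 20 rows; each row is the pose to reach, as a shift and turn from the pose commanded when the call began, along the tool's axes at that moment; what a row does not reach only later rows make up. The controller multiplies each number of a shift by 0.1 m and each number of a turn by 90 degrees. A row lasts 1/10 s, in which the tool goes at most 50 mm and 8.59 degrees, less where a joint would pass 70% of its speed; a pose out of reach is approached as far as the arm can. A call with a number of a shift or a turn outside -1 to 1 is refused whole. A call with a gripper value outside its range is refused whole. The fingers move at their own pace and stop on an object; the grip force is fixed at half the most. Time passes only in rows, so rows that repeat a pose let the fingers close. It gives the time, the measured TCP pose, the force and the opening at its end, in the units of the state.
- bot.get_obs(): the state, without advancing time (a new reading comes with each control period).
- imaging.camera(name): name is "scene" or "side" or "wrist"; returns the picture (420x560x3 uint8, red, green, blue); there is no depth.
- imaging.camera_model(name): a dict with "fovy" (degrees; the focal length in pixels is half the picture's height over the tangent of half this angle, whatever the lens; pixels are square), "cx", "cy" (the principal point, pixels), "eye" and "rotation" of the camera in the world. Camera axes: x right, y up, looking along -z (the intrinsics and any distortion apply to the point x, -y, -z); pixel columns grow to the right and rows downward; lengths in m; the calibration is good to about 2 mm. A picture is of the moment at which its call begins: read the wrist's pose just before it. camera_model takes no time and is no camera call; for the wrist camera it gives the pose at the moment of the call.
- order.job_done(): hands the job in, once; it reports no verdict.
The state is a dict: "clock": time; "joint_pos": joint angles; "joint_vel": joint speeds; "tau": joint torques, N m; "eef_pos": TCP position; "tool_rot": TCP orientation; "ft_force": force on the tool from outside, world axes, zero at the start; "ft_torque": the same for the moment, N m; "grip_width": finger opening in m.
Only numpy, scipy, OpenCV 4.12 (cv2) and the standard library are available. Lean on these libraries where they do the work, as an engineer would, in place of code of your own. Each camera call takes 0.05 s, during which the arm holds its last target.

## Task

One capped tube in the small dry-block incubator stands proud of its hole. Press the front of the clear hood so that its push latch pops it open, push the raised tube straight down with closed fingertips until its cap rests on the block, then press the hood down again until it latches shut and stays shut by itself. Touch and push only: do not lift any tube, and leave the tube rack, the bottle and the pipette where they are.

Things in the scene. Friction and masses are not known exactly. Their poses are not given: they have to be found in the camera images.
- incubator: Dry-block tube incubator fixed to the bench: white housing 225 mm deep (x = -105 to 120 mm), 170 mm wide (y), deck 88 mm high. Origin at bench height. Front (-x side, towards the robot): a lower sloped control panel, not used. Aluminium block, top 88 mm high, tube holes at x = -34 and -10 mm, y = -42, -14, 14, 42 mm, five of them filled, under a clear hood.
- cover (a joint): Hood angle (rad): 0 latched shut, growing as it swings up and away from the robot; stop at 1.32, wide open. Push-push latch: 1 to 2 N on the pad presses the shut hood past -0.013 (2 mm; firm stop at -0.040, 6 mm); let go, and a spring swings it to 1.32 in 1 to 2 s. To shut it, press it down to the stop (past -0.028; 2 N, but peaks of 10 N while it moves, so go by distance) and let go: it returns to 0 and stays.
- hinge_line (a point): Middle of the hood's hinge line, fixed: x = +110 mm, 88 mm high in the incubator's frame, running along its y axis. The hood is a hollow clear box, 170 mm long forward from here, 134 mm wide, 38 mm tall, 3 mm walls, about 0.11 kg. Its latch keeper stands 10 mm above the deck at x = -53 mm, y = 0.
- press_pad (a point): Centre of the grey ribbed pad (20 x 56 mm, flush) in the top of the hood at its front, where it is pressed. Shut: 126 mm above the bench, x = -44 mm, y = 0 in the incubator's frame. Moves with the hood. After a press the hood rises at once: move the fingers up and back towards the robot, out of its way.
- front_rim (a point): Middle of the lower edge of the hood's front wall, 170 mm from the hinge line; moves with the hood. Shut: x = -60 mm, 88 mm high. Wide open: 253 mm high and 42 mm nearer to the robot than the hinge line; the 38 mm tall front wall then looks upwards.
- top_edge (a point): Middle of the hood's upper front edge, where front wall and top meet: 174 mm from the hinge line and 38 mm from the rim; moves with the hood. Shut: x = -60 mm, 126 mm high. Wide open: 262 mm high, 5 mm nearer to the robot than the hinge line. The hood's outer (top) face then looks away from the robot, with the bench free behind it: push that face towards the robot from behind, near this edge (1 to 3 N), follow it over and down, and finish with a press on the pad.
- proud_tube (a joint): How far (m) the underside of the raised tube's cap stands above the block: 0.008 to 0.014 at the start, 0 fully home. It slides straight down and is held by the hole's snug sleeve (about 3 N of friction); home, it meets a rigid stop. It may be in any of the five filled holes.
- proud_tube_cap (a point): Centre of the top of the raised tube's cap. Glass tube 13 mm in diameter, white cap 16.4 mm in diameter and 14 mm tall; fully home the cap's top is 102 mm above the bench. Neighbouring holes are 24 to 28 mm away.
- tube_2 (a joint): Height (m) of the cap's underside above the block for one of the four other tubes, alike and already fully home (0).
- tube_3 (a joint): Height (m) of the cap's underside above the block for one of the four other tubes, alike and already fully home (0).
- tube_4 (a joint): Height (m) of the cap's underside above the block for one of the four other tubes, alike and already fully home (0).
- tube_5 (a joint): Height (m) of the cap's underside above the block for one of the four other tubes, alike and already fully home (0).
- tube_rack: Bystander: loose ivory test-tube rack, 200 x 70 mm, 62 mm tall, with tubes standing up to 130 mm, left of the incubator. Origin: centre of its underside.
- reagent_bottle: Bystander: loose amber bottle, 62 mm in diameter, 135 mm tall, right of the incubator. Origin: centre of its underside.
- pipette: Bystander: loose hand pipette lying on the bench, about 310 mm long, 40 mm tall, farther right. Origin: middle of it, at bench height; it lies along its x axis.

How it is judged:
On the way, in this order (a step that is already met when the one before it is completed fails the run):
1. the hood has popped wide open (value of joint cover above 1.1 rad), for 0.1 s.
2. the raised tube is pressed home while the hood is open (value of joint proud_tube below 0.002 m and value of joint cover above 0.9 rad), for 0.2 s.
At the end, for the whole second after the job is handed in: The hood is latched shut by itself (joint between -0.015 and 0.02 rad, untouched) and all five tubes are fully home (caps within 2 mm of the block) (value of joint cover between -0.015 and 0.02 rad and value of joint each of proud_tube, tube_2, tube_3, tube_4, tube_5 below 0.002 m).
It fails at once if the raised tube is pulled up (value of joint proud_tube above 0.018 m).
It fails at once if another tube is lifted (value of joint any of tube_2, tube_3, tube_4, tube_5 above 0.004 m).
It fails at once if the rack, bottle or pipette is moved by more than 30 mm or tipped (distance of any of tube_rack, reagent_bottle, pipette from where it was at the start of the episode above 0.03 m or angle between any of tube_rack, reagent_bottle, pipette's own z axis and vertical above 0.4 rad).
It also fails if it takes over 58 s, if anything falls off the work surface, if the arm or the gripper's body presses on something with over 40 N, if the wrist force passes 120 N, or if a joint passes its speed limit or range.

## Working session

There is one attempt and no reset: what is moved stays moved. The work goes in short steps, Python scripts to look and compute and a tool call to move; the robot and the scene stay as the last step left them, time stands still between calls to the robot, and variables do not carry over. Pictures are saved under pics/ and viewed, and the job is handed in when it is done.

Besides the shell and the picture viewer there is one more tool, called after "Emit:" as a command line: name --pt "numbers of a row" for each row, then --argument value for the rest. carry_out: Moves the arm, as the interface text tells. Its arguments: {"type":"object","properties":{"moves":{"type":"array","items":{"type":"array","items":{"type":"number","minimum":-1,"maximum":1}}}},"required":["moves"]}

```bash
ls; mkdir -p pics
python3 - <<'E'
from workcell import bot, imaging, order
import cv2,json
o=bot.get_obs()
print({k:(v.tolist() if hasattr(v,'tolist') else v) for k,v in o.items()})
for n in ["scene","side","wrist"]:
    m=imaging.camera_model(n); print(n,m)
    cv2.imwrite(f"pics/{n}0.png",imaging.camera(n)[:,:,::-1])
E
```

```text
pics
{'clock': 0.0, 'joint_pos': [-1.1220361920258386, 0.2414452233741876, 0.0037097398481284495, 1.335214555524609, 3.1961005674596367e-05, 1.5708016818896617], 'joint_vel': [0.0003969554393909399, 0.0007259895309819625, -0.0010873251119994799, 0.0004028849323156692, -0.0017407002944308829, -0.0010178422490705844], 'tau': [-0.002770324645098299, -37.231900691986084, 25.240893959999084, 0.016942936345003545, -0.00025510300474707037, 4.825758992410556e-06], 'eef_pos': [0.2166755989537213, -0.4499556799349349, 0.25539128671565453], 'tool_rot': [0.846711948674368, -0.5320504826593117, -0.0009032880193752445, -0.0005864680740315108], 'ft_force': [-0.7460451369603175, 0.023249002244961618, 0.6508686437392366], 'ft_torque': [0.004612533147309726, 0.048665119800872146, -0.06917054851158282], 'grip_width': 0.08530146992824127}
scene {'fovy': 55.99929119968027, 'cx': 290.85267404599114, 'cy': 202.6009946368429, 'eye': array([1.24647529, 0.0727108 , 0.85735986]), 'rotation': array([0.2515746 , 0.27636494, 0.69436236, 0.61497443])}
side {'fovy': 52.33490394886503, 'cx': 275.62618947336944, 'cy': 212.6384110322837, 'eye': array([0.10510815, 0.78231266, 0.7427699 ]), 'rotation': array([-0.11486667,  0.44459652,  0.86013276, -0.22206128])}
wrist {'fovy': 68.87004942017563, 'cx': 279.36313260450027, 'cy': 214.97551412143153, 'eye': array([ 0.27775208, -0.4198595 ,  0.37229353]), 'rotation': array([-0.11306408,  0.07228236, -0.52714091,  0.83911515])}
```

View pics/scene0.png

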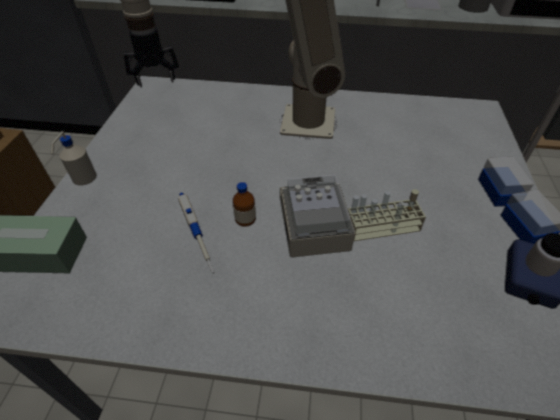

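View pics/side0.png

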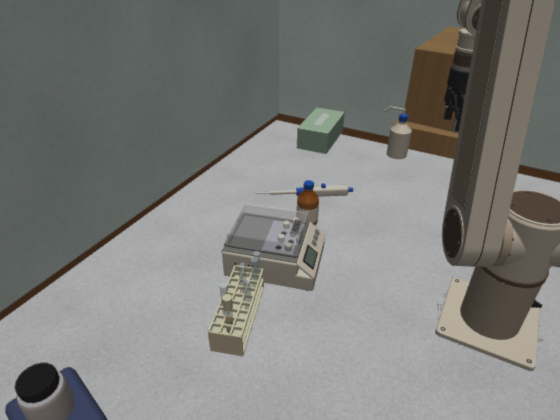

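View pics/wrist0.png

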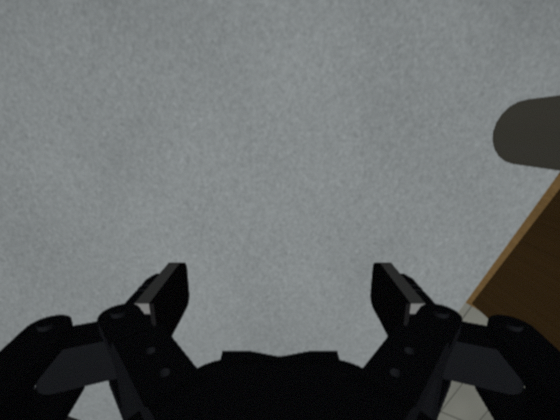

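```bash
cat > h.py <<'E'
import numpy as np,cv2
from scipy.spatial.transform import Rotation as R
SZ={}
def ray(m,u,v):
    f=210/np.tan(np.radians(m['fovy'])/2)
    d=np.array([(u-m['cx'])/f,-(v-m['cy'])/f,-1.])
    d=R.from_quat(m['rotation']).apply(d); return np.array(m['eye']),d/np.linalg.norm(d)
def onz(m,u,v,z):
    e,d=ray(m,u,v); return e+d*(z-e[2])/d[2]
def proj(m,p):
    f=210/np.tan(np.radians(m['fovy'])/2)
    c=R.from_quat(m['rotation']).inv().apply(np.asarray(p)-np.array(m['eye']))
    return np.stack([m['cx']+f*c[...,0]/-c[...,2], m['cy']-f*c[...,1]/-c[...,2]],-1)
def tri(m1,p1,m2,p2):
    e1,d1=ray(m1,*p1);e2,d2=ray(m2,*p2)
    A=np.stack([d1,-d2],1);s=np.linalg.lstsq(A,e2-e1,rcond=None)[0]
    a=e1+s[0]*d1;b=e2+s[1]*d2
    return (a+b)/2,np.linalg.norm(a-b)
E
python3 - <<'E'
import cv2
a=cv2.imread('pics/scene0.png');b=cv2.imread('pics/side0.png')
def up(i,x,y,w,h,n):
    c=cv2.resize(i[y:y+h,x:x+w],None,fx=7,fy=7,interpolation=cv2.INTER_CUBIC); c=cv2.convertScaleAbs(c,alpha=1.5); cv2.imwrite(n,c)
up(a,268,170,100,85,'pics/s_c.png'); up(b,215,200,114,85,'pics/d_c.png')
E
```

```text
(no output)
```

View pics/s_c.png

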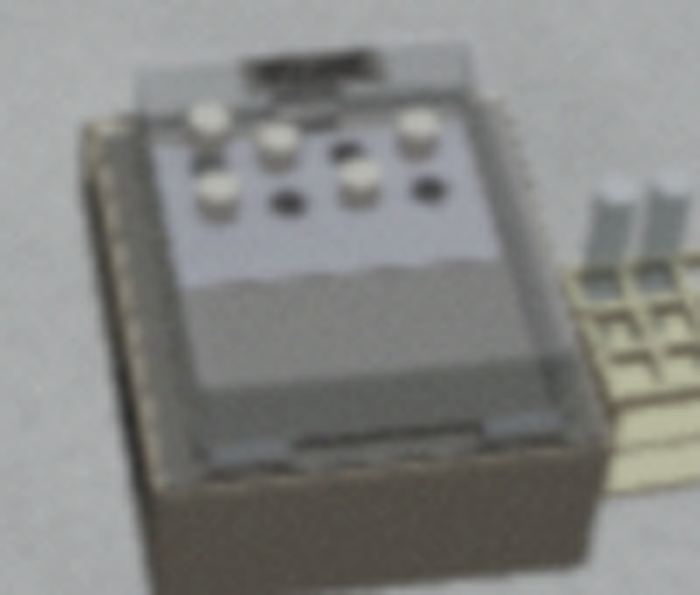

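View pics/d_c.png

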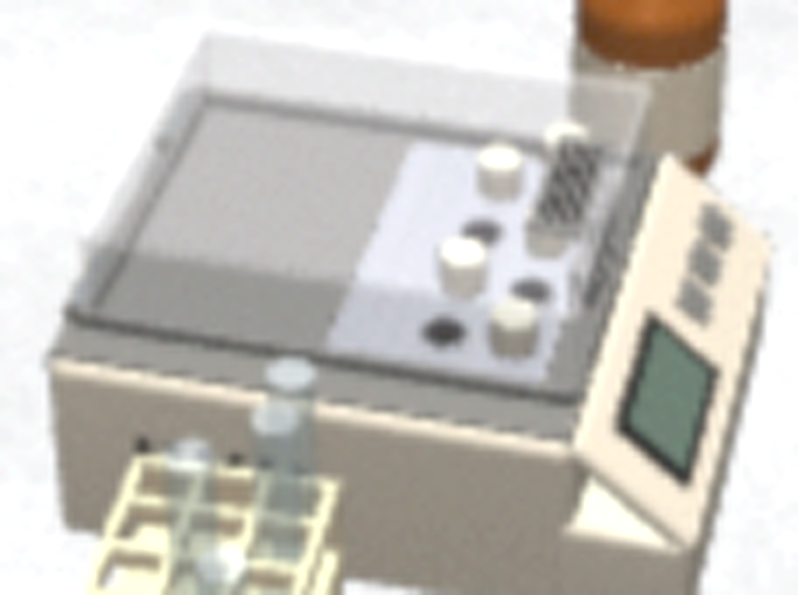

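Run:
```python
from h import *
from workcell import imaging
ms=imaging.camera_model('scene');md=imaging.camera_model('side')
s=lambda x,y:((x+.5)/7-.5+268,(y+.5)/7-.5+170)
d=lambda x,y:((x+.5)/7-.5+215,(y+.5)/7-.5+200)
# name, local xyz, cam, pix
P=[('pad',(-44,0,126),ms,s(315,66)),('topR',(-60,67,126),ms,s(470,42)),('topL',(-60,-67,126),ms,s(138,70)),
('deckBL',(120,85,88),ms,s(610,442)),('deckBR',(120,-85,88),ms,s(157,487)),
('pad_d',(-44,0,126),md,d(567,183)),('deckBL_d',(120,85,88),md,d(50,362)),('hoodtopR',(-60,-67,126),md,d(650,85)),('hoodtopL',(-60,67,126),md,d(585,320)),('hoodbackR',(110,-67,126),md,d(207,33)),('hoodbackL',(110,67,126),md,d(85,245))]
for sel in [[0,1,2,3,4],[5,6,7,9,10],list(range(11))]:
    L=np.array([P[i][1][:2] for i in sel])/1000.
    W=np.array([onz(P[i][2],*P[i][3],P[i][1][2]/1000)[:2] for i in sel])
    lc,wc=L.mean(0),W.mean(0);H=(L-lc).T@(W-wc)
    th=np.arctan2(H[0,1]-H[1,0],H[0,0]+H[1,1]);Rm=np.array([[np.cos(th),-np.sin(th)],[np.sin(th),np.cos(th)]])
    t=wc-Rm@lc;print('yaw',th,'t',t)
    for i,w,l in zip(sel,W,L):print(P[i][0],w,((w-(Rm@l+t))*1000).round(1))
caps_s={'A':s(208,112),'B':s(279,135),'C':s(419,121),'D':s(217,183),'E':s(360,170)}
for k,p in caps_s.items():
    print(k,[ (Rm.T@(onz(ms,*p,z)[:2]-t)*1000).round(1).tolist() for z in(.102,.113)])
for k,p in {'a':d(565,133),'c?':d(500,155),'e':d(463,250),'f':d(515,312)}.items():
    print(k,[ (Rm.T@(onz(md,*p,z)[:2]-t)*1000).round(1).tolist() for z in(.102,.113)])
```

```text
yaw 0.25117925025229826 t [0.49979139 0.05611831]
pad [0.45076334 0.04556655] [-6.4  0.4]
topR [0.42912008 0.10502228] [ 4.1 -1.1]
topL [ 0.46181087 -0.0225752 ] [3.5 1.1]
deckBL [0.59500989 0.16552341] [ 0.1 -2.8]
deckBR [0.63586788 0.00594404] [-1.3  2.3]
yaw 0.2859669831192435 t [0.49632072 0.05882199]
pad_d [0.45851755 0.04523048] [ 4.4 -1.2]
deckBL_d [0.58724502 0.17278776] [-0.2 -1.4]
hoodtopR [ 0.45873514 -0.02103422] [1.1 1.3]
hoodbackR [0.61511059 0.02766006] [-5.6  2.1]
hoodbackL [0.58333366 0.15330702] [ 0.4 -0.8]
yaw 0.2702411347958714 t [0.49780462 0.05781512]
pad [0.45076334 0.04556655] [-4.6 -0.5]
topR [0.42912008 0.10502228] [ 7.  -1.3]
topL [ 0.46181087 -0.0225752 ] [3.9 0.2]
deckBL [0.59500989 0.16552341] [ 4.3 -6.2]
deckBR [0.63586788 0.00594404] [-0.3 -2. ]
pad_d [0.45851755 0.04523048] [ 3.1 -0.8]
deckBL_d [0.58724502 0.17278776] [-3.5  1. ]
hoodtopR [ 0.45873514 -0.02103422] [0.9 1.7]
hoodtopL [0.42049892 0.10772412] [-1.6  1.4]
hoodbackR [0.61511059 0.02766006] [-6.6  5. ]
hoodbackL [0.58333366 0.15330702] [-2.6  1.6]
A [[-53.7, -40.2], [-42.4, -42.3]]
B [[-36.8, -14.7], [-25.7, -17.2]]
C [[-36.7, 41.5], [-25.6, 38.2]]
D [[-14.1, -43.2], [-3.3, -45.3]]
E [[-13.2, 12.9], [-2.4, 10.0]]
a [[-29.0, -62.3], [-31.7, -47.5]]
c? [[-8.9, -43.7], [-11.9, -29.2]]
e [[-8.3, 13.0], [-11.3, 26.5]]
f [[-32.7, 41.5], [-35.3, 54.6]]
```

Emit:
carry_out --pt "0 -0.5 -0.35 -0.09 -1" --pt "0 -1 -0.7 -0.18 -1" --pt "0 -1 -0.7 -0.27 -1" --pt "0 -1 -0.7 -0.36 -1" --pt "0 -1 -0.7 -0.45 -1" --pt "0 -1 -0.7 -0.54 -1" --pt "0 -1 -0.7 -0.63 -1" --pt "0 -1 -0.7 -0.72 -1" --pt "0 -1 -0.7 -0.81 -1" --pt "0 -1 -0.7 -0.88 -1" --pt "0 -1 -0.7 -0.88 -1"

```text
clock: 1.25
eef_pos: [0.3069, -0.407, 0.3259]
tool_rot: [0.992, 0.13, -0.0, -0.0]
ft_force: [0.1, -0.6, -0.4]
grip_width: 0.0002
```

Emit:
carry_out --pt "0.33 -0.47 0 0 -1" --pt "0.65 -0.95 0 0 -1"

```text
clock: 1.45
eef_pos: [0.3404, -0.3126, 0.3255]
tool_rot: [0.992, 0.127, -0.0, -0.001]
ft_force: [1.1, -0.1, 0.5]
grip_width: -0.0004
```

Emit:
carry_out --pt "0.33 -0.47 0 0 -1" --pt "0.65 -0.95 0 0 -1"

```text
clock: 1.65
eef_pos: [0.3741, -0.217, 0.3261]
tool_rot: [0.992, 0.128, 0.0, -0.0]
ft_force: [0.8, -0.1, 0.8]
grip_width: 0.0003
```

Emit:
carry_out --pt "0.33 -0.47 0 0 -1" --pt "0.65 -0.95 0 0 -1" --pt "0.65 -0.95 0 0 -1" --pt "0.65 -0.95 0 0 -1"

```text
clock: 2.05
eef_pos: [0.4128, -0.1079, 0.3262]
tool_rot: [0.991, 0.131, -0.0, -0.0]
ft_force: [-0.0, -0.7, 0.1]
grip_width: -0.0001
```

Emit:
carry_out --pt "0.2 -0.5 0 0 -1" --pt "0.4 -1 0 0 -1" --pt "0.4 -1 0 0 -1" --pt "0.4 -1 0 0 -1"

```text
clock: 2.45
eef_pos: [0.4252, -0.0028, 0.3261]
tool_rot: [0.991, 0.13, -0.0, 0.0]
ft_force: [0.7, -0.4, 0.0]
grip_width: -0.0004
```

Run:
```python
from workcell import bot, imaging
import cv2
print(bot.get_obs()['eef_pos'])
print(imaging.camera_model('wrist'))
cv2.imwrite('pics/w1.png',imaging.camera('wrist')[:,:,::-1])
```

```text
[ 0.42520265 -0.00282152  0.32614304]
{'fovy': 68.87004942017563, 'cx': 279.36313260450027, 'cy': 214.97551412143153, 'eye': array([0.40817336, 0.06341579, 0.44292019]), 'rotation': array([-0.13322484, -0.01723528,  0.12912924,  0.9824865 ])}
```

View pics/w1.png

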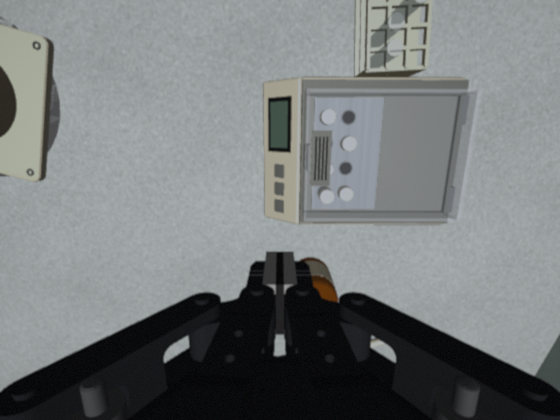

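Run:
```python
import cv2
a=cv2.imread('pics/w1.png')[65:235,250:490]
cv2.imwrite('pics/w1c.png',cv2.convertScaleAbs(cv2.resize(a,None,fx=3.3333,fy=3.3333,interpolation=cv2.INTER_CUBIC),alpha=1.4))
```

```text
(no output)
```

View pics/w1c.png

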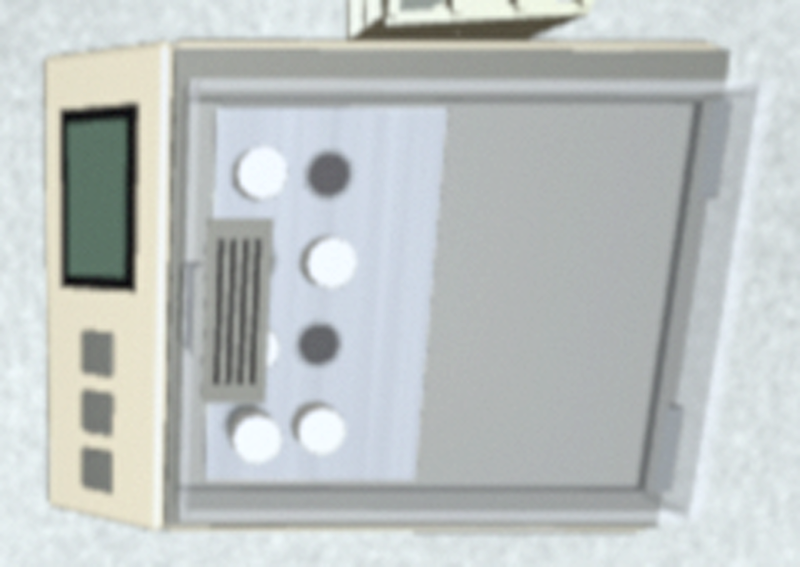

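Run:
```python
from h import *
m={'fovy':68.87004942017563,'cx':279.36313260450027,'cy':214.97551412143153,'eye':np.array([0.40817336,0.06341579,0.44292019]),'rotation':np.array([-0.13322484,-0.01723528,0.12912924,0.9824865])}
k=3.33333
w=lambda x,y:((x+.5)/k-.5+250,(y+.5)/k-.5+65)
P=[('padFL',(-54,28,126),(208,218)),('padBL',(-34,28,126),(273,222)),('padFR',(-54,-28,126),(202,399)),('padBR',(-34,-28,126),(266,402)),
('capFL',(-34,42,102),(262,173)),('capBL2',(-10,14,102),(331,262)),('capBR',(-10,-42,102),(322,431)),('holeBL',(-10,42,88),(329,175)),('holeB3',(-10,-14,88),(319,345)),
('deckFL',(-60,85,88),(176,47))]
L=np.array([p[1][:2] for p in P])/1000.
W=np.array([onz(m,*w(*p[2]),p[1][2]/1000)[:2] for p in P])
n=9
lc,wc=L[:n].mean(0),W[:n].mean(0);H=(L[:n]-lc).T@(W[:n]-wc)
th=np.arctan2(H[0,1]-H[1,0],H[0,0]+H[1,1]);Rm=np.array([[np.cos(th),-np.sin(th)],[np.sin(th),np.cos(th)]])
t=wc-Rm@lc;print('yaw',th,'t',t)
for p,x,l in zip(P,W,L):print(p[0],x,(Rm.T@(x-(Rm@l+t))*1000).round(1))
for z in (.108,.112,.116):print(z,(Rm.T@(onz(m,*w(256,439),z)[:2]-t)*1000).round(1))
for n,l in (('pad',(-.044,0)),('tube',(-.034,-.042)),('hinge',(.11,0))):print(n,Rm@l+t)
```

```text
yaw 0.25861687555044033 t [0.49830395 0.05882063]
padFL [0.43941055 0.07209277] [ 0.5 -0.1]
padBL [0.45853953 0.07601333] [-0.  -1.2]
padFR [0.45321351 0.0192076 ] [0.3 1.2]
padBR [0.47287079 0.02348281] [0.4 0.3]
capFL [0.45442955 0.09041446] [-0.3 -0.2]
capBL2 [0.48437369 0.06986172] [-0.6  0.2]
capBR [0.4991499  0.01586759] [-0.2  0.3]
holeBL [0.47796462 0.0966544 ] [ 0.  -0.2]
holeB3 [0.49235599 0.04245832] [ 0.1 -0.3]
deckFL [0.41810347 0.12121777] [-1.6 -4.2]
0.108 [-33.4 -43.3]
0.112 [-34.  -42.5]
0.116 [-34.7 -41.6]
pad [0.45576718 0.0475679 ]
tube [0.47617586 0.00952207]
hinge [0.60464586 0.08695243]
```

Emit:
carry_out --pt "0.42 -0.41 0 0 -1" --pt "0.42 -0.41 0.4 0 -1" --pt "0.42 -0.41 0.8 0 -1" --pt "0.42 -0.41 0.9 0 -1" --pt "0.42 -0.41 0.9 0 -1"

```text
clock: 3.0
eef_pos: [0.4541, 0.0455, 0.235]
tool_rot: [0.992, 0.128, -0.002, 0.0]
ft_force: [0.7, -0.2, 0.7]
grip_width: -0.0001
```

Emit:
carry_out --pt "0 0 0.3 0 -1" --pt "0 0 0.6 0 -1" --pt "0 0 0.75 0 -1" --pt "0 0 0.75 0 -1" --pt "0 0 0.75 0 -1"

```text
clock: 3.5
eef_pos: [0.4568, 0.0466, 0.1634]
tool_rot: [0.992, 0.129, 0.002, 0.0]
ft_force: [-0.0, -0.4, 1.0]
grip_width: -0.0001
```

Emit:
carry_out --pt "0 0 0.05 0 -1" --pt "0 0 0.08 0 -1" --pt "0 0 0.1 0 -1" --pt "0 0 0.12 0 -1" --pt "0 0 0.14 0 -1" --pt "0 0 0.14 0 -1"

```text
clock: 4.1
eef_pos: [0.4551, 0.0472, 0.1471]
tool_rot: [0.992, 0.13, -0.0, 0.0]
ft_force: [-0.1, -0.2, 0.9]
grip_width: 0.0001
```

Emit:
carry_out --pt "0 0 0.01 0 -1" --pt "0 0 0.01 0 -1"

```text
clock: 4.3
eef_pos: [0.4552, 0.0473, 0.1462]
tool_rot: [0.992, 0.13, -0.0, -0.0]
ft_force: [-0.4, -0.9, 1.0]
grip_width: -0.0001
```

Emit:
carry_out --pt "0 0 -0.3 0 -1" --pt "-0.4 0 -0.6 0 -1" --pt "-0.85 0 -0.8 0 -1" --pt "-1 0 -1 0 -1" --pt "-1 0 -1 0 -1" --pt "-1 0 -1 0 -1" --pt "-1 0 -1 0 -1" --pt "-1 0 -1 0 -1"

```text
clock: 5.1
eef_pos: [0.3589, 0.0217, 0.2453]
tool_rot: [0.992, 0.13, -0.001, -0.0]
ft_force: [-0.3, -0.2, -0.7]
grip_width: 0.0001
```

Run:
```python
from workcell import bot, imaging
import cv2
print(bot.get_obs()['eef_pos'])
cv2.imwrite('pics/s2.png',imaging.camera('scene')[:,:,::-1])
cv2.imwrite('pics/d2.png',imaging.camera('side')[:,:,::-1])
```

```text
[0.35886266 0.02168999 0.24530888]
```

View pics/d2.png

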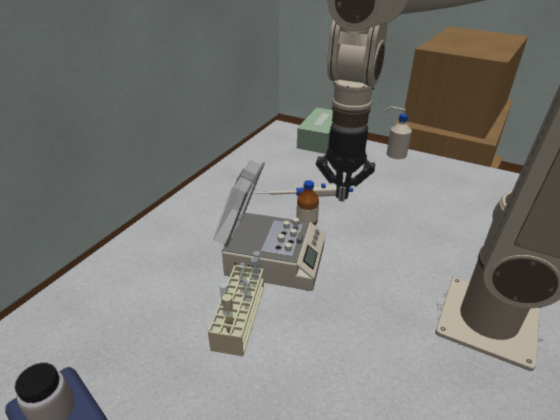

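Emit:
carry_out --pt "0.4 0.2 0 0 -1" --pt "0.8 0.42 0 0 -1" --pt "1 0.42 0.2 0 -1" --pt "1 0.42 0.5 0 -1" --pt "1 0.42 0.8 0 -1" --pt "1 0.42 0.8 0 -1" --pt "1 0.42 0.8 0 -1"

```text
clock: 5.9
eef_pos: [0.4657, 0.0067, 0.1659]
tool_rot: [0.992, 0.13, -0.001, -0.0]
ft_force: [-0.0, 0.8, 1.0]
grip_width: -0.0002
```

Run:
```python
from workcell import bot, imaging
import cv2,numpy as np
o=bot.get_obs();p=o['eef_pos']
d=np.array([.4762,.0095])-p[:2];c,s=np.cos(.2609),np.sin(.2609)
print(p,'tool dx,dy mm',1000*(d@[c,s]),1000*(d@[s,-c]))
cv2.imwrite('pics/w3.png',imaging.camera('wrist')[:,:,::-1])
```

```text
[0.46574773 0.00672027 0.16589923] tool dx,dy mm 10.815580637968038 0.010507307306629514
```

View pics/w3.png

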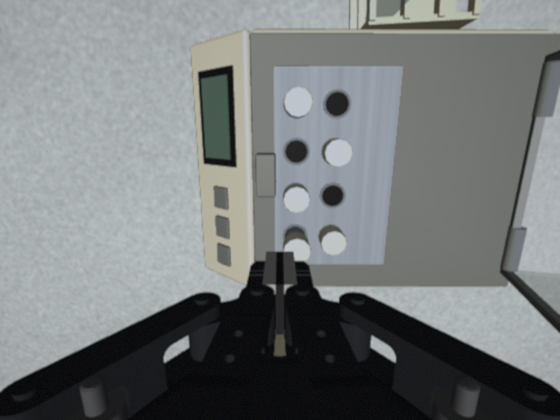

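Emit:
carry_out --pt "0.108 0 0.1 0 -1" --pt "0.108 0 0.2 0 -1" --pt "0.108 0 0.24 0 -1" --pt "0.108 0 0.28 0 -1" --pt "0.108 0 0.32 0 -1" --pt "0.108 0 0.36 0 -1" --pt "0.108 0 0.385 0 -1" --pt "0.108 0 0.385 0 -1" --pt "0.108 0 0.385 0 -1"

```text
clock: 6.85
eef_pos: [0.4764, 0.0093, 0.1276]
tool_rot: [0.992, 0.13, -0.0, 0.0]
ft_force: [-0.2, -0.4, -0.3]
grip_width: -0.0
```

Emit:
carry_out --pt "0 0 0.01 0 -1" --pt "0 0 0.02 0 -1" --pt "0 0 0.02 0 -1"

```text
clock: 7.15
eef_pos: [0.4766, 0.0093, 0.127]
tool_rot: [0.992, 0.13, 0.0, 0.0]
ft_force: [-2.9, -0.3, 9.1]
grip_width: 0.0002
```

Emit:
carry_out --pt "0 0 -0.2 0 -1" --pt "0 0 -0.6 0 -1" --pt "-0.5 0 -1 0 -1" --pt "-0.9 0 -1 0 -1" --pt "-0.9 0 -1 0 -1"

```text
clock: 7.65
eef_pos: [0.3849, -0.0144, 0.2267]
tool_rot: [0.992, 0.129, -0.001, 0.0]
ft_force: [0.4, 0.2, -1.0]
grip_width: -0.0
```

Run:
```python
from workcell import bot, imaging
import cv2,numpy as np
print(bot.get_obs()['eef_pos'], imaging.camera_model('wrist'))
cv2.imwrite('pics/w4.png',imaging.camera('wrist')[:,:,::-1])
a=imaging.camera('side')[:,:,::-1]
cv2.imwrite('pics/d4.png',cv2.resize(a[150:290,200:360],None,fx=4,fy=4,interpolation=cv2.INTER_CUBIC))
```

```text
[ 0.3848544  -0.01443417  0.22673487] {'fovy': 68.87004942017563, 'cx': 279.36313260450027, 'cy': 214.97551412143153, 'eye': array([0.36813228, 0.05185053, 0.34353082]), 'rotation': array([-0.13312092, -0.01643121,  0.12798738,  0.98266376])}
```

View pics/w4.png

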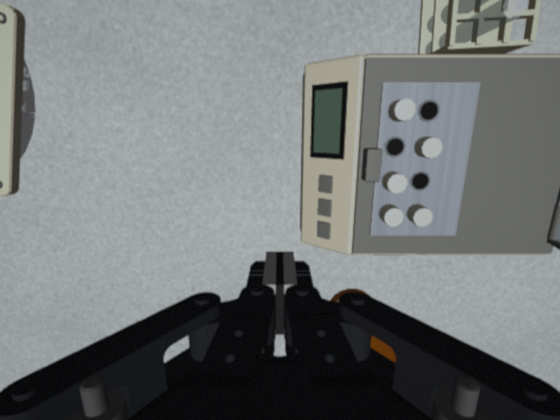

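View pics/d4.png

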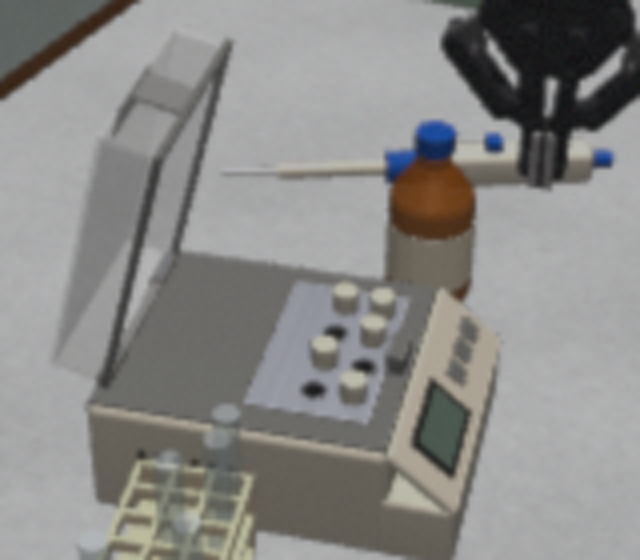

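Emit:
carry_out --pt "0 -0.2 -0.4 0 -1" --pt "0 -0.42 -0.8 0 -1" --pt "0 -0.42 -1 0 -1" --pt "0 -0.42 -1 0 -1" --pt "0 -0.42 -1 0 -1"

```text
clock: 8.25
eef_pos: [0.3797, 0.0271, 0.3252]
tool_rot: [0.992, 0.13, -0.0, 0.0]
ft_force: [-0.6, -0.1, -0.9]
grip_width: -0.0001
```

Emit:
carry_out --pt "0.4 0 -0.1 0 -1" --pt "0.8 0 -0.1 0 -1" --pt "1 0 -0.1 0 -1" --pt "1 0 -0.1 0 -1" --pt "1 0 -0.1 0 -1"

```text
clock: 8.75
eef_pos: [0.4748, 0.0523, 0.3336]
tool_rot: [0.992, 0.13, -0.002, 0.0]
ft_force: [-0.6, 0.8, 1.4]
grip_width: -0.0001
```

Emit:
carry_out --pt "0.4 0 0 0 -1" --pt "0.8 0 0 0 -1" --pt "1 0 0 0 -1" --pt "1 0 0 0 -1" --pt "1 0 0 0 -1"

```text
clock: 9.25
eef_pos: [0.5708, 0.0779, 0.3351]
tool_rot: [0.992, 0.13, -0.001, 0.0]
ft_force: [-0.2, -0.1, -0.1]
grip_width: -0.0002
```

Emit:
carry_out --pt "0.4 0 0 0 -1" --pt "0.8 0 0 0 -1" --pt "0.9 0 0 0 -1" --pt "0.9 0 0 0 -1" --pt "0.9 0 0 0 -1"

```text
clock: 9.75
eef_pos: [0.6577, 0.101, 0.3364]
tool_rot: [0.992, 0.13, -0.0, 0.0]
ft_force: [-0.4, -1.1, -0.2]
grip_width: 0.0001
```

```bash
cat > loc.py <<'E'
from workcell import bot
import numpy as np
o=bot.get_obs();p=o['eef_pos'];d=p[:2]-[.4983,.0588];c,s=np.cos(.2586),np.sin(.2586)
print('local TCP mm',(1000*np.array([d@[c,s],d@[-s,c],p[2]])).round(1),'tip z',1000*p[2]-25,'q',np.round(o['joint_pos'],2),'F',np.round(o['ft_force'],1),o['clock'])
E
python3 loc.py
python3 - <<'E'
from workcell import imaging
import cv2
a=imaging.camera('side')[:,:,::-1]
cv2.imwrite('pics/d5.png',cv2.resize(a[90:290,160:380],None,fx=3,fy=3,interpolation=cv2.INTER_CUBIC))
E
```

```text
local TCP mm [164.9   0.  336.4] tip z 311.38173995140227 q [ 0.15  0.6   0.76  1.73 -0.    1.46] F [-0.4 -1.1 -0.2] 9.75
```

View pics/d5.png

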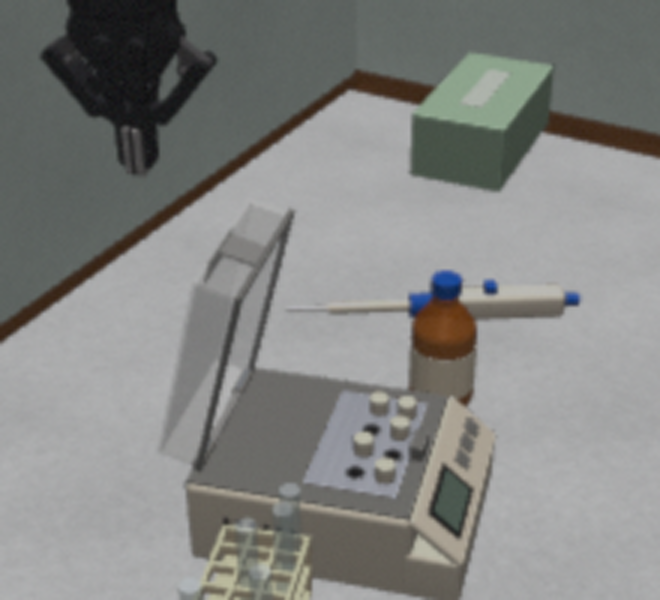

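Emit:
carry_out --pt "0 0 0.3 0 -1" --pt "0 0 0.61 0 -1" --pt "-0.15 0 0.61 0 -1" --pt "-0.25 0 0.61 0 -1" --pt "-0.25 0 0.61 0 -1"

```text
clock: 10.3
eef_pos: [0.6327, 0.0944, 0.2767]
tool_rot: [0.992, 0.13, 0.0, 0.0]
ft_force: [-0.3, -0.3, -0.5]
grip_width: -0.0
```

```bash
python3 loc.py
python3 - <<'E'
import numpy as np
for th in [1.32,1.25,1.18,1.1,1.02,.94,.86,.78,.7,.62,.54,.46,.38,.3,.24,.18,.12,.07,.03,0,-.03,-.045]:
    r=158+6*(1.32-th)/1.32
    print(th,np.round([110-(r*np.cos(th)-38*np.sin(th))+8, 88+r*np.sin(th)+38*np.cos(th)+25],1))
E
```

```text
local TCP mm [139.    0.  276.7] tip z 251.67308812355395 q [ 0.15  0.53  0.48  1.52 -0.    1.46] F [-0.3 -0.3 -0.5] 10.3
1.32 [115.6 275.5]
1.25 [104.1 275.2]
1.18 [ 92.7 274.2]
1.1 [ 79.7 271.9]
1.02 [ 67.  268.7]
0.94 [ 54.5 264.4]
0.86 [ 42.3 259.1]
0.78 [ 30.7 252.9]
0.7 [ 19.5 245.7]
0.62 [  8.9 237.6]
0.54 [ -1.  228.6]
0.46 [-10.2 218.9]
0.38 [-18.6 208.5]
0.3 [-26.1 197.4]
0.24 [-31.2 188.6]
0.18 [-35.7 179.6]
0.12 [-39.7 170.3]
0.07 [-42.6 162.4]
0.03 [-44.7 155.9]
0 [-46. 151.]
-0.03 [-47.2 146.1]
-0.045 [-47.7 143.6]
```

Emit:
carry_out --pt "-0.12 0 0 0 -1" --pt "-0.23 0 0 0 -1" --pt "-0.29 0 0 0 -1" --pt "-0.35 0 0.01 0 -1" --pt "-0.41 0 0.015 0 -1" --pt "-0.46 0 0.02 0 -1" --pt "-0.53 0 0.03 0 -1" --pt "-0.59 0 0.04 0 -1" --pt "-0.66 0 0.055 0 -1" --pt "-0.72 0 0.07 0 -1" --pt "-0.78 0 0.09 0 -1" --pt "-0.845 0 0.115 0 -1" --pt "-0.905 0 0.14 0 -1" --pt "-0.965 0 0.17 0 -1" --pt "-0.965 0 0.17 0 -1"

```text
clock: 11.8
eef_pos: [0.5405, 0.07, 0.2574]
tool_rot: [0.992, 0.13, -0.001, 0.0]
ft_force: [0.0, 0.0, 0.6]
grip_width: 0.0
```

```bash
python3 loc.py;  python3 - <<'E'
from workcell import imaging
import cv2
a=imaging.camera('side')[:,:,::-1]
cv2.imwrite('pics/d6.png',cv2.resize(a[90:290,160:380],None,fx=3,fy=3,interpolation=cv2.INTER_CUBIC))
E
```

```text
local TCP mm [ 43.6   0.  257.4] tip z 232.43125440668672 q [ 0.13  0.33  0.13  1.37 -0.    1.44] F [0.  0.  0.6] 11.8
```

View pics/d6.png

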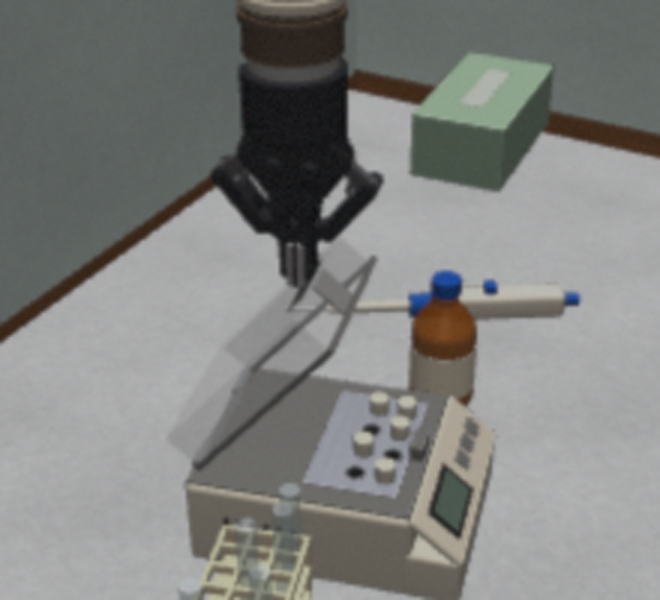

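Emit:
carry_out --pt "-0.06 0 0.025 0 -1" --pt "-0.12 0 0.055 0 -1" --pt "-0.175 0 0.09 0 -1" --pt "-0.23 0 0.13 0 -1" --pt "-0.285 0 0.165 0 -1" --pt "-0.335 0 0.21 0 -1" --pt "-0.385 0 0.255 0 -1" --pt "-0.435 0 0.3 0 -1" --pt "-0.48 0 0.345 0 -1" --pt "-0.525 0 0.395 0 -1" --pt "-0.57 0 0.445 0 -1" --pt "-0.61 0 0.5 0 -1" --pt "-0.65 0 0.555 0 -1" --pt "-0.685 0 0.61 0 -1" --pt "-0.735 0 0.7 0 -1" --pt "-0.78 0 0.79 0 -1" --pt "-0.82 0 0.88 0 -1" --pt "-0.82 0 0.88 0 -1"

```text
clock: 13.65
eef_pos: [0.4605, 0.0488, 0.1681]
tool_rot: [0.992, 0.13, -0.002, 0.0]
ft_force: [-1.0, 0.0, 0.8]
grip_width: -0.0002
```

```bash
python3 loc.py;  python3 - <<'E'
from workcell import imaging
import cv2
a=imaging.camera('side')[:,:,::-1]
cv2.imwrite('pics/d7.png',cv2.resize(a[90:290,160:380],None,fx=3,fy=3,interpolation=cv2.INTER_CUBIC))
E
```

```text
local TCP mm [-39.1   0.  168.1] tip z 143.1232167463314 q [ 0.11  0.23 -0.25  1.1  -0.    1.42] F [-1.   0.   0.8] 13.65
```

View pics/d7.png

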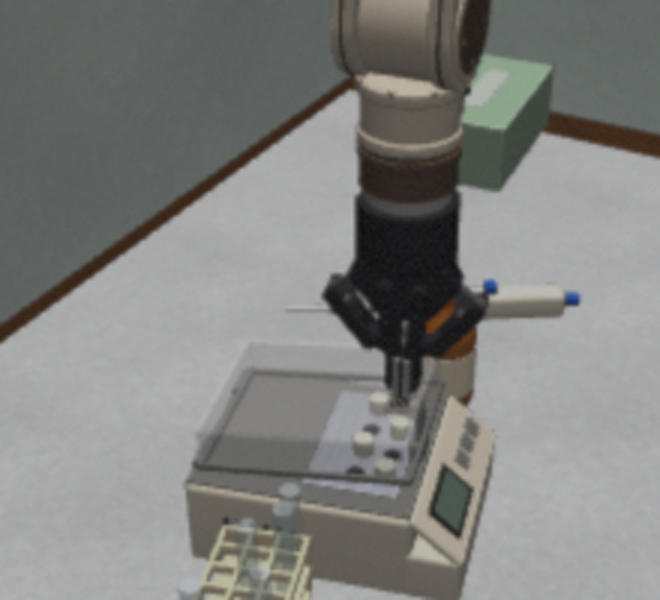

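Emit:
carry_out --pt "-0.02 0 0.04 0 -1" --pt "-0.03 0 0.08 0 -1" --pt "-0.04 0 0.12 0 -1" --pt "-0.05 0 0.15 0 -1" --pt "-0.05 0 0.175 0 -1" --pt "-0.05 0 0.19 0 -1" --pt "-0.05 0 0.205 0 -1" --pt "-0.05 0 0.22 0 -1" --pt "-0.05 0 0.23 0 -1" --pt "-0.05 0 0.235 0 -1" --pt "-0.05 0 0.235 0 -1"

```text
clock: 14.8
eef_pos: [0.4576, 0.0479, 0.1462]
tool_rot: [0.992, 0.13, -0.0, -0.0]
ft_force: [-0.9, -0.4, 0.2]
grip_width: -0.0003
```

Emit:
carry_out --pt "0 0 0.01 0 -1" --pt "0 0 0.02 0 -1" --pt "0 0 0.02 0 -1" --pt "0 0 0.02 0 -1"

```text
clock: 15.2
eef_pos: [0.4576, 0.0479, 0.1451]
tool_rot: [0.992, 0.13, 0.0, -0.0]
ft_force: [-2.5, 0.3, 6.5]
grip_width: -0.0001
```

Firm stop reached (6.5 N, 5.9 mm down). Release slowly, then retreat up and back.

Emit:
carry_out --pt "0 0 -0.02 0 -1" --pt "0 0 -0.05 0 -1" --pt "0 0 -0.1 0 -1" --pt "0 0 -0.3 0 -1" --pt "-0.4 0 -0.6 0 -1" --pt "-0.8 0 -0.8 0 -1" --pt "-0.8 0 -0.8 0 -1" --pt "-0.8 0 -0.8 0 -1" --pt "-0.8 0 -0.8 0 -1"

```text
clock: 16.1
eef_pos: [0.3808, 0.0274, 0.2242]
tool_rot: [0.992, 0.13, 0.0, -0.0]
ft_force: [0.8, 0.1, -0.0]
grip_width: -0.0001
```

```bash
python3 loc.py;  python3 - <<'E'
from workcell import imaging
import cv2
a=imaging.camera('side')[:,:,::-1]
cv2.imwrite('pics/d8.png',cv2.resize(a[90:290,160:380],None,fx=3,fy=3,interpolation=cv2.INTER_CUBIC))
print(imaging.camera_model('wrist'))
cv2.imwrite('pics/w8.png',imaging.camera('wrist')[:,:,::-1])
E
```

```text
local TCP mm [-121.6   -0.3  224.2] tip z 199.1585360940551 q [ 0.07  0.02 -0.33  1.21  0.    1.38] F [ 0.8  0.1 -0. ] 16.1
{'fovy': 68.87004942017563, 'cx': 279.36313260450027, 'cy': 214.97551412143153, 'eye': array([0.36376133, 0.09358339, 0.34064211]), 'rotation': array([-0.13292801, -0.01722341,  0.12867001,  0.98258716])}
```

View pics/d8.png

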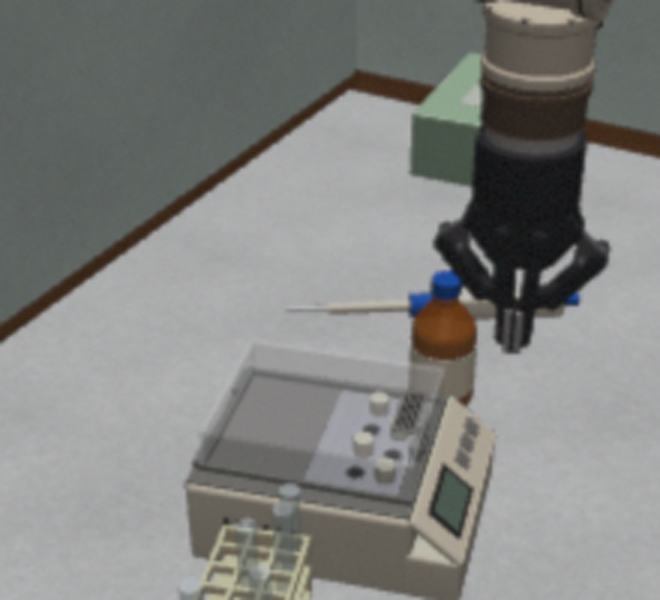

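View pics/w8.png

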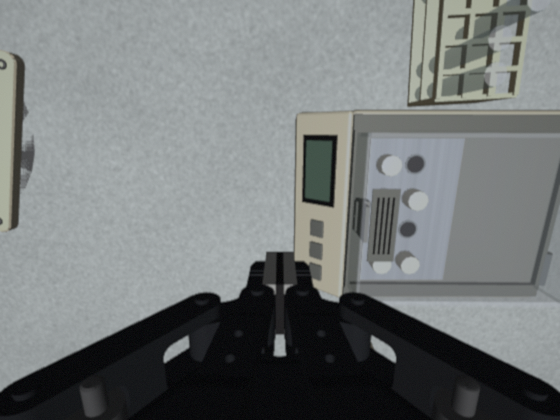

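Emit:
carry_out --pt "-0.3 0 -0.2 0 -1" --pt "-0.3 0 -0.2 0 -1" --pt "-0.3 0 -0.2 0 -1" --pt "-0.3 0 -0.2 0 -1" --pt "-0.3 0 -0.2 0 -1" --pt "-0.3 0 -0.2 0 -1" --pt "-0.3 0 -0.2 0 -1" --pt "-0.3 0 -0.2 0 -1" --pt "-0.3 0 -0.2 0 -1" --pt "-0.3 0 -0.2 0 -1"

```text
clock: 17.2
eef_pos: [0.3512, 0.0195, 0.2443]
tool_rot: [0.992, 0.13, 0.0, -0.0]
ft_force: [-0.3, 0.9, 0.3]
grip_width: -0.0001
```

Run:
```python
from workcell import imaging
import cv2,numpy as np
b=imaging.camera('side')[:,:,::-1].copy();cv2.imwrite('pics/d9.png',b)
a=cv2.imread('pics/side0.png')
u=lambda i:cv2.resize(i[200:285,215:329],None,fx=3.4,fy=3.4,interpolation=cv2.INTER_CUBIC)
cv2.imwrite('pics/cmp.png',np.hstack([u(a),u(b)]))
g=lambda i:cv2.cvtColor(i,cv2.COLOR_BGR2GRAY).astype(np.float32)
for n,(x0,x1,y0,y1) in {'pad':(288,304,214,236),'hoodback':(222,250,203,240),'housing':(222,262,250,275)}.items():
    T=g(a)[y0:y1,x0:x1]; r=cv2.matchTemplate(g(b)[y0-4:y1+4,x0-4:x1+4],T,cv2.TM_CCOEFF_NORMED);print(n,cv2.minMaxLoc(r)[1],np.array(cv2.minMaxLoc(r)[3])-4)
```

```text
pad 0.9420868158340454 [0 0]
hoodback 0.9987027645111084 [0 0]
housing 0.9972392916679382 [0 0]
```

View pics/cmp.png

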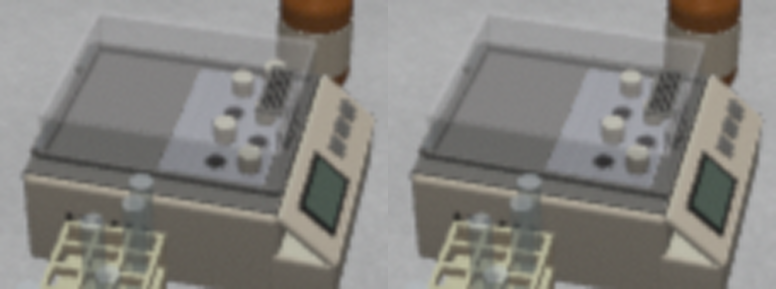

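Before and after pictures match: the hood is back in its shut position, the raised cap has dropped out of sight behind the pad, and the rack and bottle have not moved.

```bash
python3 -c "
from workcell import order
print(order.job_done())"
```

```text
the job is handed in; nothing more can be done
None
```

I pressed the pad to pop the hood wide open, pushed the raised tube home, then swung the hood over from behind and pressed it until it latched. The job was handed in shortly after 17.2 s on the clock; it reported no verdict.

- **Tube:** the raised one was in the hole at x = -34, y = -42 mm. Pushing stopped at a fingertip height of 102 mm with 9 N, which is the height of a cap that is fully home. The pictures after that showed all five caps level.
- **Hood:** I pressed it 5.9 mm down to its stop, reading 6.5 N, and let go. In pictures taken 1 s apart it stayed shut untouched. In the last side picture the pad, hood and housing had moved 0 pixels from the start; the pad matched at 0.94, where the raised cap used to show behind it, and the hood and housing at above 0.99.
- **Other objects:** the rack and the bottle looked unmoved in the comparison of that last picture with the first. The pipette was only seen in the earlier side pictures, where it looked undisturbed.
- **Disagreement:** my first position estimate from the scene and side cameras was off by up to about 7 mm, so I worked from the wrist view instead, which fitted to about 1.2 mm. One point left out of that fit, a deck corner, was 4 mm off; I did not use it.

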